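Close up a keyed stack of job trays

ROBOT

A 6-joint arm with a two-finger parallel gripper is mounted at the origin on a cart in front of the work surface, level with it; the furniture and walls round the work are solid. World frame = base frame: x ahead of the robot, y to its left, z up, the work surface at z = 0. Lengths are in m, angles in rad, forces in N, time in s.
With the tool pointing down it reaches from about 0.375 to 0.975 m from the base axis. Payload 3.8 kg.
Tool frame: the origin (TCP) lies midway between the tips of the shut fingers; the grasp point (between the pads) lies 19 mm behind it; z points along the fingers, y is the line along which they close (so a half turn about z gives the same grasp; the last joint's range is limited). The gripper opens to 85 mm and grips with 20 to 120 N. Pads are 22 mm wide; open, the fingers measure 114 mm over their backs; the gripper's body (76 mm by 85 mm) begins 54 mm behind the grasp point. The pads swing forward as they close: fully open they stand 13 mm farther back than shut.
Start: joints at [1.064, 0.264, 1.604, -0, 1.274, -0.037], TCP at [0.306, 0.602, 0.231] pointing down, gripper open.
Joint ranges: [-2.63, 2.63], [-0.94, 2.18], [0.31, 2.57], [-1.31, 4.45], [0, 2.66], [-2.55, 2.55]. Speed limits (rad/s): [2.57, 2.57, 3.14, 3.14, 3.14, 3.14].

INTERFACE

Orientations are given as a rotation vector (axis times angle).
In Python, from workcell import bot gives the robot as it stands.
- The arm moves only by the tool servo_tool, never from a script. Its argument "series" is a list of rows, each a list of 7 numbers: the shift along the world's x, y, z in units of 0.15 m (1.0 is 0.15 m), then the turn, a rotation vector about the world's x, y, z in units of 180 degrees (1.0 is 180 degrees), then the closure, from 0 (fully open) to 1 (shut). A call has 1 to 20 rows; each row is the pose to reach, as a shift and turn from the pose commanded when the call began, turning the shorter way round; what a row does not reach only later rows make up. A row lasts 1/10 s, in which the tool goes at most 50 mm and 8.59 degrees, less where a joint would pass 70% of its speed; a pose out of reach is approached as far as the arm can. A call with a number of a shift or a turn outside -1 to 1 is refused whole. A call with a gripper value outside its range is refused whole. The fingers move at their own pace and stop on an object; "newtons" is the grip in N (left out, the last holds). Time passes only in rows, so rows that repeat a pose let the fingers close. It gives the time, the measured TCP pose, the force, the opening and the grip force at its end, in the units of the state.
- bot.read_state(): the state, without advancing time (a new reading comes with each control period).
- bot.read_camera(name): name is "scene" or "top" or "wrist"; returns the picture (480x640x3 uint8, red, green, blue); there is no depth.
- bot.camera_info(name): a dict with "vertical_fov" (degrees; the focal length in pixels is half the picture's height over the tangent of half this angle, whatever the lens; pixels are square), "cx", "cy" (the principal point, pixels), "R" (3x3) and "t" (3): a world point X has camera coordinates R X + t. Camera axes: x right, y down, z forward; pixel columns grow to the right and rows downward; lengths in m; the calibration is good to about 2 mm. A picture is of the moment at which its call begins: read the wrist's pose just before it. camera_info takes no time and is no camera call; for the wrist camera it gives the pose at the moment of the call.
- bot.finish_job(): hands the job in; it is judged then, once.
Trained networks look in the newest picture that a camera, given by its name, has taken for a name from the list of things; names that differ only in an ending like _2 or _b are one class to them, and where a whole thing is asked for, a point or a joint stands for the part that bears it (a point fixed in the world has none). Each returns a list of dicts, best first, with "score" (0 to 1); they miss things now and then, are a little off and sometimes report something else, mostly with a low value. They report only what shows in the picture. A call takes as long as a camera call.
- bot.recognise(target, camera): "box" ([left, top, right, bottom] as shares, 0 to 1, of the picture: columns of its width, rows of its height, round what is visible of it).
- bot.trace(target, camera): "mask" (480x640 bool, what is visible of it) and "box" ([left, top, right, bottom] as shares, 0 to 1, of the picture: columns of its width, rows of its height, round what is visible of it).
- bot.mark_of(target, camera): "at" ([row, column] as shares, 0 to 1, of the picture: columns of its width, rows of its height: a listed point, or the origin of a listed thing).
The state is a dict: "time": time; "q": joint angles; "joint_vel": joint speeds; "joint_torque": joint torques, N m; "tool_pos": TCP position; "tcp_rot": TCP orientation; "wrist_force": force on the tool from outside, world axes, zero at the start; "torque": the same for the moment, N m; "width": opening from 0.0 (shut) to 1.0 (fully open); "grip_force": force on a finger pad.
Only numpy, scipy, OpenCV 4.12 (cv2) and the standard library are available. Lean on these libraries where they do the work, as an engineer would, in place of code of your own. Each camera call takes 0.05 s, during which the arm holds its last target. There are 200 camera calls.

TASK

The yellow job tray stands on the black bottom tray but is not home: slide it along the bottom tray, without lifting it off, until its lugs drop into the notches and it sits flat. Then put the grey cover on the yellow tray, red end over red end, so that its lugs drop into the notches too and it lies fully down. The board stays in the yellow tray, and the other things on the desk stay where they are.

Things in the scene. Friction and masses are not known exactly. Their poses are not given: they have to be found in the camera images.
- base: Black bottom tray, screwed to the desk: 150 mm long (x), 80 mm wide (y), rim 40 mm high, steel flanges to y +-56 mm. Origin under its centre on the desk. Red-marked end at -x. On the outer edge of each long rim a low guide flares out, to 7 mm above the rim and y +-43 mm; none at the short ends. Fixed all through.
- base_rim (a point): Middle of the bottom tray's rim, 40 mm above the desk; axes as the bottom tray, x along its length, red end at -x. Each long rim has two notches 10 mm deep, open to the inside: one 31 mm long centred at x = -35 mm, one 17 mm long centred at x = +35 mm.
- tray_mid (a point): Middle of the yellow tray; x along it, red end at -x. At the start 26 mm above base_rim, lugs riding on the rim, shifted 20 to 36 mm to the bottom tray's -x (red) end. Pushed to +x it drops 8 mm when the middles agree in x within about 2.5 mm; then 18 mm above base_rim. Upright end faces at x = +-75 mm, 48 mm wide, from 18 mm below to 15 mm above this point.
- tray_rim (a point): Middle of the rim of the yellow tray, 18 mm above tray_mid, same axes; its long rims have the same notches and guides as those of the bottom tray.
- tray: Yellow tray, loose, about 0.3 kg, 150 x 80 mm, open on top; origin 26 mm below tray_mid, at the bottoms of its lugs. Under its 69 mm wide foot hang four lugs, 8 mm deep and 7 mm wide: a pair 26 mm long at x = -35 mm, a pair 12 mm long at x = +35 mm. It has 2.5 mm play in y each side between the guides of the bottom tray.
- cover_grip (a point): Middle of the black bar handle of the grey cover: bar along the cover's x, 80 mm long, 14 mm wide (y), 20 mm high, its middle 22 mm above the top of the plate and 38 mm above the bottoms of the lugs. Red end at -x. This point is 38 mm above tray_rim when the lugs stand on the rim, 30 mm when the cover is fully down.
- cover: Grey cover, loose, about 0.16 kg: plate 150 x 69 x 8 mm on four lugs 8 mm deep, laid out like those of the yellow tray (26 mm long pair at -x, the red end; 12 mm pair at +x). Origin 38 mm below cover_grip. Stands on its lugs on the desk at the start.
- job_board: Green circuit board, 28 x 102 x 4 mm, lying loose in the yellow tray; origin under its centre.
- ipa_bottle: Bystander: white bottle with a red cap, 43 mm across, 125 mm tall; origin under its centre
- mug: Bystander: black mug, red inside, 98 mm tall; origin under its centre
- pliers: Bystander: side cutters with orange grips, 109 mm long, lying flat; origin under the centre
- kapton_roll: Bystander: roll of amber tape lying flat, 50 mm across, 12 mm high; origin under its centre
- yellow_tape: Bystander: roll of yellow tape lying flat, 63 mm across, 18 mm high; origin under its centre
- screwdriver_2: Bystander: blue precision screwdriver, 141 mm long, lying flat; origin under the centre

How it is judged:
By the outcome, as a careful person would: the job done as asked, in the order asked, and still so for the second after the job is handed in, with the robot touching nothing.
It also fails if it takes over 62 s, if anything falls off the work surface, if the arm or the gripper's body presses on something with over 40 N, if the wrist force passes 120 N, or if a joint passes its speed limit or range.

## Working session

There is one attempt and no reset: what is moved stays moved. The work goes in short steps, Python scripts to look and compute and a tool call to move; the robot and the scene stay as the last step left them, time stands still between calls to the robot, and variables do not carry over. Pictures are saved under pics/ and viewed, at most 10 in all, crops included, and the job is handed in when it is done.

Besides the shell and the picture viewer there is one more tool, called after "Emit:" by a JSON object that holds its "method" and its "body". servo_tool: Moves the arm, as the interface text tells. Shifts and turns lie within -1 to 1; 1 stands for 0.15 m of shift or 180 degrees of turn. Its arguments: {"type":"object","properties":{"series":{"type":"array","items":{"type":"array","items":{"type":"number"}}},"newtons":{"type":"number"}},"required":["series"]}

```bash
mkdir -p pics
cat > h.py <<'E'
import numpy as np, cv2
from workcell import bot
def cam(n):
    i=bot.camera_info(n); f=240/np.tan(np.radians(i["vertical_fov"])/2)
    return np.array(i["R"]),np.array(i["t"]),f,i["cx"],i["cy"]
def ray(n,rc,z):  # pixel row,col -> world pt at height z
    R,t,f,cx,cy=cam(n); d=R.T@np.array([(rc[1]-cx)/f,(rc[0]-cy)/f,1]); c=-R.T@t
    return c+d*(z-c[2])/d[2]
def proj(n,X):
    R,t,f,cx,cy=cam(n); p=R@np.array(X)+t; return p[1]/p[2]*f+cy,p[0]/p[2]*f+cx
def snap(n,fn=None):
    im=bot.read_camera(n)
    if fn: cv2.imwrite('pics/'+fn,im[:,:,::-1])
    return im
E
python3 - <<'E'
from h import *
for c in("top","scene"):
    snap(c,c+'0.png')
    for k,z in dict(base_rim=.04,tray_mid=.066,tray_rim=.084,cover_grip=.038,cover=0,job_board=.06,mug=0,ipa_bottle=0).items():
        m=bot.mark_of(k,c)[:2]
        for a in m:
            rc=np.array(a["at"])*[480,640]; print(c,k,round(a["score"],2),rc.round(),ray(c,rc,z).round(4))
print({k:np.round(v,3) for k,v in bot.read_state().items()})
E
```

```text
top tray_mid 0.84 [193. 306.] [ 0.6125 -0.2652  0.066 ]
top tray_rim 0.88 [194. 304.] [ 0.6057 -0.2619  0.084 ]
top cover_grip 0.85 [276. 327.] [ 0.4321 -0.3136  0.038 ]
top cover_grip 0.57 [193. 305.] [ 0.6158 -0.2616  0.038 ]
top cover 0.58 [273. 323.] [ 0.4381 -0.3045  0.    ]
top cover 0.42 [195. 303.] [ 0.6168 -0.254   0.    ]
top job_board 0.65 [196. 305.] [ 0.607  -0.2615  0.06  ]
top mug 0.72 [198. 303.] [ 0.6112 -0.254   0.    ]
top mug 0.59 [269. 471.] [ 0.4546 -0.6413  0.    ]
top ipa_bottle 0.62 [218. 432.] [ 0.5697 -0.5513  0.    ]
top ipa_bottle 0.29 [274. 323.] [ 0.4343 -0.3034  0.    ]
scene base_rim 0.62 [246. 260.] [ 0.5919 -0.2263  0.04  ]
scene base_rim 0.25 [369. 201.] [ 0.3653 -0.0095  0.04  ]
scene tray_mid 0.88 [229. 268.] [ 0.6042 -0.2518  0.066 ]
scene tray_rim 0.82 [220. 264.] [ 0.6135 -0.2505  0.084 ]
scene cover_grip 0.66 [278. 332.] [ 0.4368 -0.3086  0.038 ]
scene cover 0.56 [295. 332.] [ 0.4292 -0.3021  0.    ]
scene job_board 0.48 [231. 264.] [ 0.6087 -0.2454  0.06  ]
scene mug 0.73 [231. 449.] [ 0.4601 -0.6289 -0.    ]
scene ipa_bottle 0.62 [215. 392.] [ 0.5741 -0.553  -0.    ]
scene ipa_bottle 0.35 [296. 332.] [ 0.4263 -0.3013  0.    ]
{'time': np.float64(0.9), 'q': array([ 1.064,  0.264,  1.604, -0.   ,  1.274, -0.037]), 'joint_vel': array([ 0.001, -0.   ,  0.002, -0.001, -0.003, -0.001]), 'joint_torque': array([-0.0000e+00, -5.1506e+01, -3.6772e+01,  0.0000e+00,  1.0000e-03,
        0.0000e+00]), 'tool_pos': array([0.306, 0.602, 0.231]), 'tcp_rot': array([0.731, 3.055, 0.   ]), 'wrist_force': array([-0.239,  0.16 , -0.4  ]), 'torque': array([ 0.005,  0.008, -0.012]), 'grip_force': np.float64(0.0), 'width': np.float64(1.002)}
```

```bash
python3 -c "
import cv2
a=cv2.imread('pics/top0.png')[130:350,200:500];cv2.imwrite('pics/t1.png',cv2.resize(a,None,fx=2.66,fy=2.66,interpolation=2))
a=cv2.imread('pics/scene0.png')[130:350,180:480];cv2.imwrite('pics/s1.png',cv2.resize(a,None,fx=2.66,fy=2.66,interpolation=2))"
```

```text
(no output)
```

View pics/t1.png

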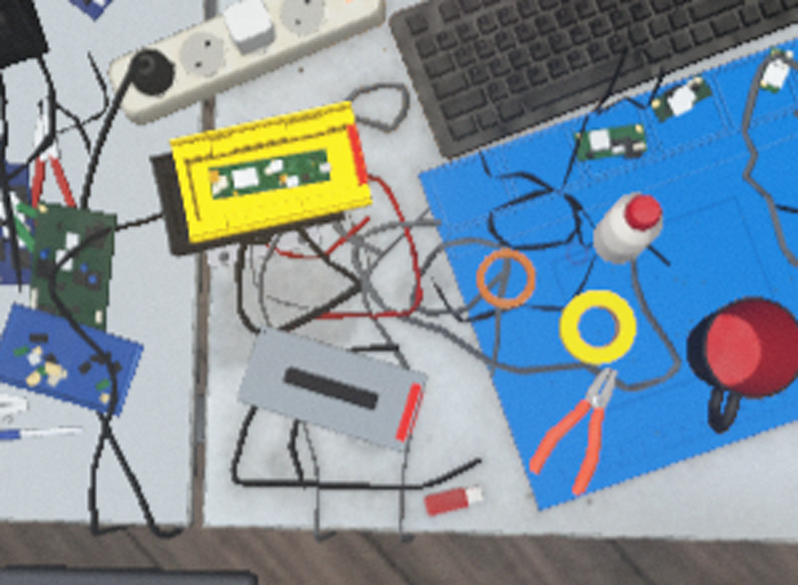

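View pics/s1.png

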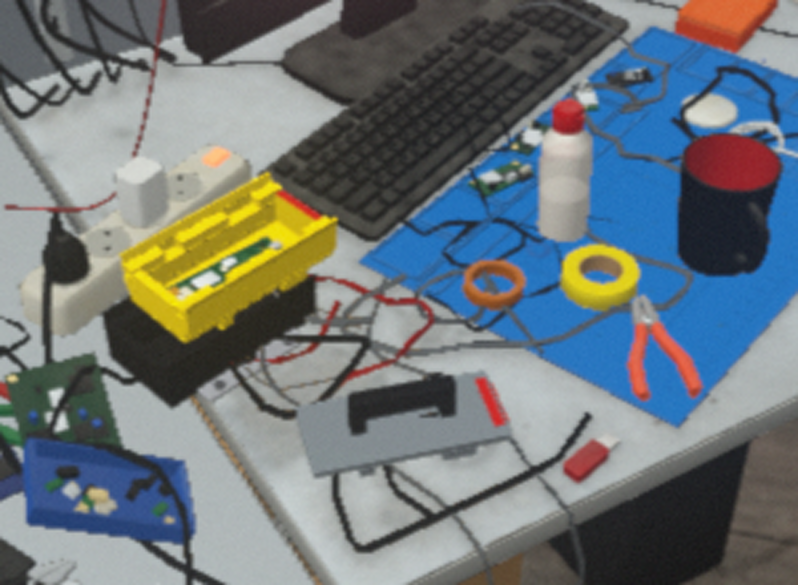

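The top crop shows the yellow tray's red end at the right (crop 358,155), so pushing toward world +y seats it. The cover is below, with its red end at the right (410,412). Next I'll measure the headings from the masks.

Run:
```python
from h import *
im=snap("top")
for k,z in dict(tray=.084,cover=.016,base=.04).items():
    for m in bot.trace(k,"top")[:1]:
        cs,_=cv2.findContours(m["mask"].astype(np.uint8),0,1); c=max(cs,key=cv2.contourArea)[:,0,:]
        P=np.array([ray("top",(p[1],p[0]),z)[:2] for p in c]).astype(np.float32)
        r=cv2.minAreaRect(P); print(k,round(m["score"],2),r, cv2.boxPoints(r).round(3).tolist())
```

```text
tray 0.77 ((0.6063051223754883, -0.256867915391922), (0.0885009914636612, 0.15057288110256195), 13.6123628616333) [[0.5460000038146973, -0.1940000057220459], [0.5809999704360962, -0.3400000035762787], [0.6669999957084656, -0.3199999928474426], [0.6320000290870667, -0.17299999296665192]]
cover 0.95 ((0.43240058422088623, -0.30770230293273926), (0.1503063291311264, 0.06946473568677902), 74.12834930419922) [[0.3779999911785126, -0.3700000047683716], [0.4449999928474426, -0.3889999985694885], [0.4860000014305115, -0.24500000476837158], [0.41999998688697815, -0.22599999606609344]]
base 0.76 ((0.5668586492538452, -0.21165476739406586), (0.15210796892642975, 0.07489638775587082), 68.2510986328125) [[0.5040000081062317, -0.2680000066757202], [0.5730000138282776, -0.29600000381469727], [0.6299999952316284, -0.1550000011920929], [0.5600000023841858, -0.12700000405311584]]
```

View pics/scene0.png

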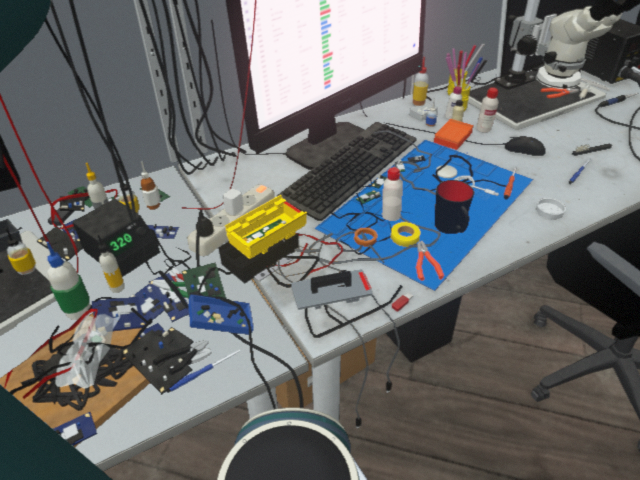

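Emit:
{"method": "servo_tool", "body": {"series": [[0.2,-0.5,0.4,0,0,0,0],[0.4,-1,0.4,0,0,0,0],[0.4,-1,0.4,0,0,0,0],[0.4,-1,0.4,0,0,0,0]]}}

```text
time: 1.5
tool_pos: [0.3669, 0.4493, 0.293]
tcp_rot: [0.733, 3.053, 0.002]
wrist_force: [0.3, 0.2, 0.1]
width: 0.998
grip_force: 0.0
```

The scene view shows the tray at about (265,225) and the cover at about (332,288), with a clear path at 0.29 m. I'll head for the tray while turning the tool.

Emit:
{"method": "servo_tool", "body": {"series": [[0.15,-0.33,0,0,0,-0.04,0],[0.3,-0.66,0,0,0,-0.08,0],[0.4,-1,0,0,0,-0.12,0],[0.4,-1,0,0,0,-0.12,0]]}}

```text
time: 1.9
tool_pos: [0.4267, 0.2979, 0.2916]
tcp_rot: [1.299, 2.859, -0.002]
wrist_force: [-0.9, -0.1, 0.2]
width: 0.998
grip_force: 0.0
```

Emit:
{"method": "servo_tool", "body": {"series": [[0.15,-0.33,0,0,0,-0.04,0],[0.3,-0.66,0,0,0,-0.08,0],[0.4,-1,0,0,0,-0.12,0],[0.4,-1,0,0,0,-0.12,0]]}}

```text
time: 2.3
tool_pos: [0.4867, 0.1484, 0.2914]
tcp_rot: [1.81, 2.566, -0.001]
wrist_force: [0.0, 1.0, 0.4]
width: 1.001
grip_force: 0.0
```

Emit:
{"method": "servo_tool", "body": {"series": [[0.1,-0.33,0,0,0,-0.02,0.5],[0.2,-0.66,0,0,0,-0.036,1],[0.35,-1,0,0,0,-0.036,1],[0.35,-1,0,0,0,-0.036,1]]}}

```text
time: 2.7
tool_pos: [0.5396, -0.0014, 0.2913]
tcp_rot: [1.948, 2.463, -0.001]
wrist_force: [-0.4, 2.0, -0.8]
width: 0.328
grip_force: 0.0
```

Emit:
{"method": "servo_tool", "body": {"series": [[0.1,-0.33,0,0,0,0,1],[0.2,-0.66,0,0,0,0,1],[0.4,-1,0,0,0,0,1],[0.4,-1,0,0,0,0,1],[0.4,-1,0,0,0,0,1]]}}

```text
time: 3.2
tool_pos: [0.5988, -0.1483, 0.2906]
tcp_rot: [-1.947, -2.464, -0.0]
wrist_force: [-0.1, 0.9, -0.6]
width: 0.001
grip_force: 0.0
```

```bash
cat > look.py <<'E'
from h import *
import sys
s=bot.read_state(); print(s["tool_pos"].round(4) if hasattr(s["tool_pos"],'round') else s["tool_pos"], s["tcp_rot"])
snap("wrist",sys.argv[1])
for k,z in [(a.split('=')[0],float(a.split('=')[1])) for a in sys.argv[2:]]:
    for a in bot.mark_of(k,"wrist")[:1]:
        rc=np.array(a["at"])*[480,640]; print(k,round(a["score"],2),rc.round(),ray("wrist",rc,z).round(4))
E
python3 look.py w1.png base_rim=.04 tray_mid=.066 tray_rim=.084 cover_grip=.038
```

```text
[ 0.5988 -0.1483  0.2906] [-1.94690809e+00 -2.46374718e+00 -4.97982891e-04]
tray_mid 0.59 [291. 311.] [ 0.6096 -0.2501  0.066 ]
cover_grip 0.77 [293. 168.] [ 0.4304 -0.3092  0.038 ]
```

View pics/w1.png

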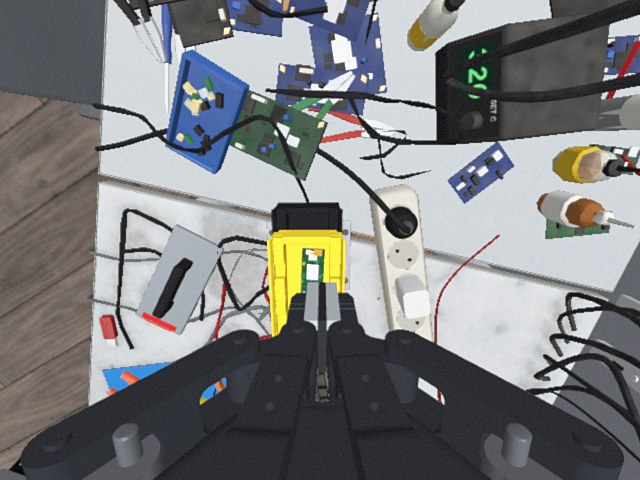

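The wrist view shows the tray ahead (tray at column ~310, rows 230–340; black base end at row ~215), aligned with the tool. I'll move behind its red end.

Emit:
{"method": "servo_tool", "body": {"series": [[0.05,-0.33,0,0,0,0,1],[0.1,-0.66,0,0,0,0,1],[0.2,-1,0,0,0,0,1]]}}

```text
time: 3.75
tool_pos: [0.6272, -0.2944, 0.2924]
tcp_rot: [1.943, 2.468, 0.001]
wrist_force: [1.5, 0.8, 0.2]
width: 0.001
grip_force: 0.0
```

Emit:
{"method": "servo_tool", "body": {"series": [[0,-0.3,-0.1,0,0,0,1],[0,-0.5,-0.4,0,0,0,1],[0,-0.5,-0.7,0,0,0,1],[0,-0.5,-0.7,0,0,0,1],[0,-0.5,-0.7,0,0,0,1]]}}

```text
time: 4.25
tool_pos: [0.6265, -0.3681, 0.1855]
tcp_rot: [-1.943, -2.464, -0.0]
wrist_force: [0.0, -0.1, 0.5]
width: -0.002
grip_force: 0.0
```

```bash
python3 look.py w2.png base_rim=.04 tray_mid=.066 tray_rim=.084 cover_grip=.038
```

```text
[ 0.6265 -0.3681  0.1855] [-1.94335327e+00 -2.46389674e+00 -5.49035849e-05]
cover_grip 0.77 [100. 110.] [ 0.4366 -0.3105  0.038 ]
```

View pics/w2.png

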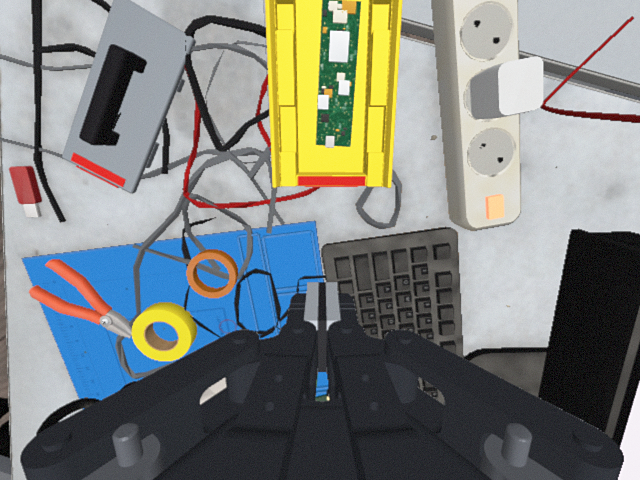

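The wrist view shows the tray's red end edge at row ~183, columns 298–366, with side guides at columns 268 and 395. It is centred near column 332 and nearly aligned with the tool.

Run:
```python
from h import *
for rc,z in [((185,298),.081),((183,366),.081),((187,273),.084),((185,391),.084),((3,266),.09),((3,404),.09)]: print(rc,ray("wrist",rc,z).round(4))
a=ray("wrist",(185,298),.081);b=ray("wrist",(183,366),.081);m=(a+b)/2;d=b-a
print(m,np.linalg.norm(d),"heading",np.degrees(np.arctan2(d[1],d[0]))+90)
s=bot.read_state();x=s["tool_pos"];from scipy.spatial.transform import Rotation as Ro
print(Ro.from_rotvec(s["tcp_rot"]).as_matrix().round(3))
im=cv2.imread('pics/w2.png')[:200,255:415];cv2.imwrite('pics/w2c.png',cv2.resize(im,None,fx=3,fy=3,interpolation=2))
```

```text
(185, 298) [ 0.6034 -0.3362  0.081 ]
(183, 366) [ 0.653  -0.3228  0.081 ]
(187, 273) [ 0.5857 -0.3416  0.084 ]
(185, 391) [ 0.6711 -0.3196  0.084 ]
(3, 266) [ 0.56   -0.2282  0.09  ]
(3, 404) [ 0.6444 -0.2079  0.09  ]
[ 0.62823316 -0.32950102  0.081     ] 0.051362563497673194 heading 105.11323651422518
[[-0.233  0.972  0.005]
 [ 0.972  0.233 -0.003]
 [-0.004  0.004 -1.   ]]
```

View pics/w2c.png

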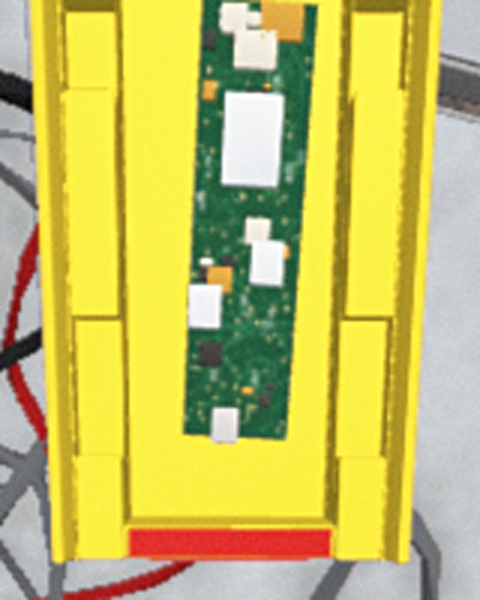

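Emit:
{"method": "servo_tool", "body": {"series": [[0.067,0.016,-0.2,0,0,0,1],[0.067,0.016,-0.5,0,0,0,1],[0.067,0.016,-0.85,0,0,0,1],[0.067,0.016,-0.85,0,0,0,1],[0.067,0.016,-0.85,0,0,0,1]]}}

```text
time: 5.0
tool_pos: [0.6368, -0.367, 0.0587]
tcp_rot: [-1.945, -2.464, 0.0]
wrist_force: [0.9, 1.0, 0.9]
width: -0.003
grip_force: 0.0
```

Emit:
{"method": "servo_tool", "body": {"series": [[-0.0155,0.0648,0,0,0,0,1],[-0.0279,0.1166,0,0,0,0,1],[-0.031,0.1296,0,0,0,0,1],[-0.034,0.1426,0,0,0,0,1],[-0.0372,0.1555,0,0,0,0,1],[-0.0403,0.1685,0,0,0,0,1],[-0.0434,0.1814,0,0,0,0,1],[-0.0465,0.1944,0,0,0,0,1]]}}

```text
time: 5.8
tool_pos: [0.6301, -0.3384, 0.0586]
tcp_rot: [-1.947, -2.465, 0.0]
wrist_force: [0.7, 0.4, 0.7]
width: -0.002
grip_force: 0.0
```

Run:
```python
from h import *
print(bot.read_state()["tool_pos"])
snap("wrist","w3.png");im=snap("scene")[170:290,200:350];cv2.imwrite('pics/s3.png',im[:,:,::-1])
a=cv2.imread('pics/w3.png'); b=cv2.resize(im[:,:,::-1],(600,480),interpolation=2)
cv2.imwrite('pics/c3.png',cv2.resize(np.hstack([a,b]),(800,310)))
```

```text
[ 0.63008259 -0.33835941  0.05858896]
```

View pics/c3.png

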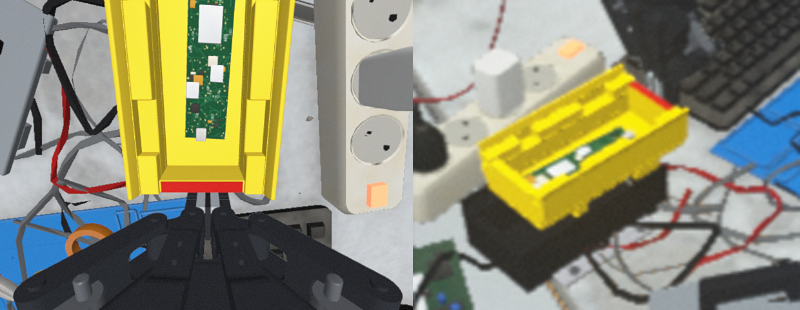

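The fingers are centred on the red face (red stripe columns 160–243, fingers ~207) and almost touching. I'll push slowly.

Emit:
{"method": "servo_tool", "body": {"series": [[-0.0047,0.0194,0,0,0,0,1],[-0.0093,0.0389,0,0,0,0,1],[-0.0124,0.0518,0,0,0,0,1],[-0.0155,0.0648,0,0,0,0,1],[-0.0186,0.0778,0,0,0,0,1],[-0.0217,0.0907,0,0,0,0,1],[-0.0248,0.1037,0,0,0,0,1],[-0.0279,0.1166,0,0,0,0,1],[-0.031,0.1296,0,0,0,0,1]]}}

```text
time: 6.8
tool_pos: [0.6256, -0.3188, 0.0588]
tcp_rot: [1.947, 2.465, -0.0]
wrist_force: [0.2, -2.2, -0.6]
width: -0.0
grip_force: 0.9
```

Emit:
{"method": "servo_tool", "body": {"series": [[-0.0016,0.0065,0,0,0,0,1],[-0.0031,0.013,0,0,0,0,1],[-0.0047,0.0194,0,0,0,0,1],[-0.0062,0.0259,0,0,0,0,1],[-0.0078,0.0324,0,0,0,0,1]]}}

```text
time: 7.3
tool_pos: [0.6244, -0.3141, 0.0588]
tcp_rot: [1.947, 2.465, 0.0]
wrist_force: [0.3, -2.0, -0.7]
width: 0.003
grip_force: 0.9
```

Emit:
{"method": "servo_tool", "body": {"series": [[-0.0016,0.0065,0,0,0,0,1],[-0.0031,0.013,0,0,0,0,1],[-0.0047,0.0194,0,0,0,0,1]]}}

```text
time: 7.6
tool_pos: [0.6237, -0.3112, 0.0588]
tcp_rot: [1.947, 2.465, -0.0]
wrist_force: [0.4, -1.7, -0.9]
width: 0.0
grip_force: 0.9
```

Emit:
{"method": "servo_tool", "body": {"series": [[-0.0016,0.0065,0,0,0,0,1],[-0.0031,0.013,0,0,0,0,1],[-0.0047,0.0194,0,0,0,0,1],[-0.0062,0.0259,0,0,0,0,1]]}}

```text
time: 8.0
tool_pos: [0.6241, -0.3104, 0.0599]
tcp_rot: [1.942, 2.461, -0.003]
wrist_force: [2.6, -12.1, -1.0]
width: 0.003
grip_force: 5.6
```

Emit:
{"method": "servo_tool", "body": {"series": [[-0.0016,0.0065,0,0,0,0,1],[-0.0031,0.013,0,0,0,0,1],[-0.0047,0.0194,0,0,0,0,1],[-0.0062,0.0259,0,0,0,0,1]]}}

```text
time: 8.4
tool_pos: [0.6242, -0.31, 0.0614]
tcp_rot: [1.938, 2.457, -0.007]
wrist_force: [1.4, -18.4, -0.6]
width: 0.001
grip_force: 9.4
```

Run:
```python
from h import *
s=bot.read_state();print(s["tool_pos"],s["wrist_force"])
a=snap("wrist");im=snap("scene")[170:290,200:350]
b=cv2.resize(im,(600,480),interpolation=2)
cv2.imwrite('pics/c4.png',cv2.resize(np.hstack([a,b])[:,:,::-1],(800,310)))
```

```text
[ 0.62423757 -0.30995453  0.06137547] [  1.44039459 -18.3745402   -0.63029881]
```

View pics/c4.png

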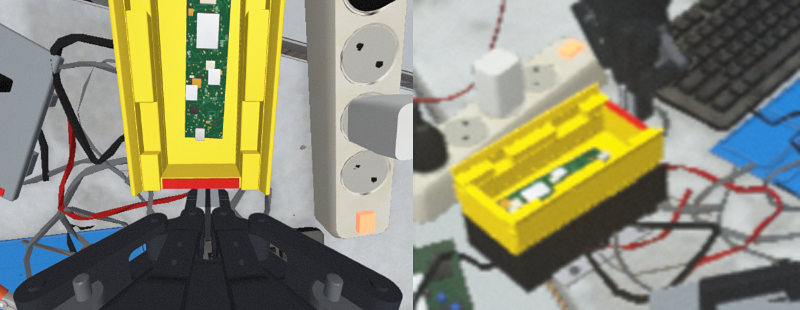

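It has dropped: the tray sits on the black base with no lugs showing, and force rose to 18 N against the notch wall. I'll back off, rise and measure.

Emit:
{"method": "servo_tool", "body": {"series": [[0.031,-0.13,0,0,0,0,1],[0.06,-0.26,0,0,0,0,1],[0.062,-0.4,0.2,0,0,0,0.5],[0.062,-0.4,0.5,0,0,0,0],[0.062,-0.4,0.9,0,0,0,0],[0.062,-0.4,0.9,0,0,0,0],[0.062,-0.4,0.9,0,0,0,0]]}}

```text
time: 9.2
tool_pos: [0.633, -0.3641, 0.1983]
tcp_rot: [1.943, 2.46, 0.002]
wrist_force: [0.4, -1.2, -0.5]
width: 0.846
grip_force: 0.0
```

Run:
```python
from h import *
s=bot.read_state();print(s["tool_pos"],s["tcp_rot"],s["wrist_force"])
a=snap("wrist","w5.png")
for k in("tray_rim","tray_mid","cover_grip"):
  for c in("wrist","top","scene"):
    if c!="wrist" and k=="tray_rim": snap(c)
    for m in bot.mark_of(k,c)[:1]:
        rc=np.array(m["at"])*[480,640];print(k,c,round(m["score"],2),ray(c,rc,dict(tray_rim=.076,tray_mid=.058,cover_grip=.038)[k]).round(4))
hsv=cv2.cvtColor(a,cv2.COLOR_RGB2HSV)
red=cv2.inRange(hsv,(0,170,120),(6,255,255))|cv2.inRange(hsv,(174,170,120),(180,255,255))
cs,_=cv2.findContours(red,0,1)
for c in sorted(cs,key=cv2.contourArea)[-4:]: print(cv2.contourArea(c),cv2.boundingRect(c),cv2.minAreaRect(c))
```

```text
[ 0.63302495 -0.36406366  0.1983449 ] [1.94295269e+00 2.46041957e+00 2.23387290e-03] [ 0.42477679 -1.17513206 -0.47096972]
tray_rim wrist 0.74 [ 0.597  -0.2268  0.076 ]
tray_rim top 0.96 [ 0.6    -0.2355  0.076 ]
tray_rim scene 0.57 [ 0.6014 -0.228   0.076 ]
tray_mid wrist 0.96 [ 0.5959 -0.2272  0.058 ]
tray_mid top 0.57 [ 0.6021 -0.2357  0.058 ]
tray_mid scene 0.86 [ 0.5964 -0.2287  0.058 ]
cover_grip wrist 0.84 [ 0.4316 -0.304   0.038 ]
cover_grip top 0.75 [ 0.4334 -0.3113  0.038 ]
cover_grip scene 0.58 [ 0.4416 -0.3112  0.038 ]
297.5 (52, 257, 58, 51) ((81.00373840332031, 280.5852966308594), (72.73286437988281, 12.114109992980957), 46.30195236206055)
315.0 (107, 456, 25, 24) ((122.70758056640625, 472.45489501953125), (19.347105026245117, 27.999225616455078), 32.7352294921875)
343.5 (71, 155, 52, 31) ((96.60000610351562, 169.80001831054688), (56.34891128540039, 7.155416965484619), 26.56505012512207)
434.0 (289, 141, 63, 8) ((320.0, 144.5), (7.0, 62.0), 90.0)
```

View pics/w5.png

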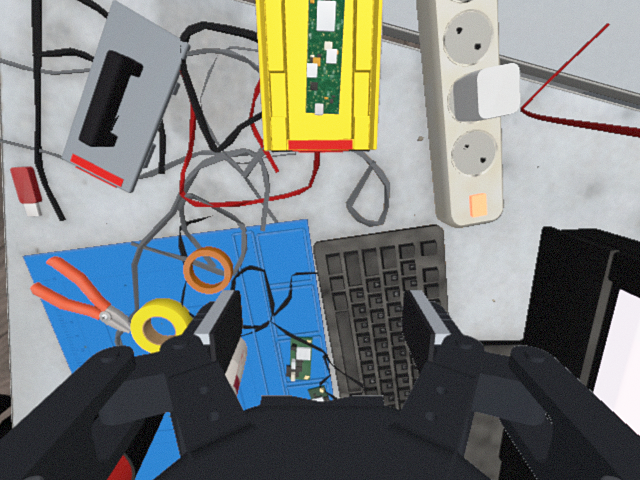

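Tray red end at row ~150, columns 289–352; the cover's bar runs from (130,55) to (95,145). I'll compute both.

Run:
```python
from h import *
a=ray("wrist",(150.5,289),.074);b=ray("wrist",(149.5,352),.074);m=(a+b)/2;d=b-a
print("face",m.round(4),np.linalg.norm(d),np.degrees(np.arctan2(d[1],d[0]))+90)
im=cv2.imread('pics/w5.png')
g=(im.max(2)<60)[40:160,75:150].astype(np.uint8)
n,l,st,ce=cv2.connectedComponentsWithStats(g);k=1+st[1:,4].argmax()
c=np.argwhere(l==k)+[40,75];P=np.array([ray("wrist",p,.045)[:2] for p in c],np.float32);r=cv2.minAreaRect(P);print(st[k],r,P.mean(0))
# plate corners at z=.016
for rc in [(191,126),(158,63),(0,112),(45,188)]: print(rc,ray("wrist",rc,.016).round(4))
```

```text
face [ 0.6154 -0.3006  0.074 ] 0.048054707546631804 104.26589941250093
[   4   11   64   96 2902] ((0.43957236409187317, -0.30566278100013733), (0.07969477772712708, 0.027802055701613426), 74.21290588378906) [ 0.4377709  -0.30335417]
(191, 126) [ 0.4417 -0.383   0.016 ]
(158, 63) [ 0.382  -0.3653  0.016 ]
(0, 112) [ 0.4197 -0.2254  0.016 ]
(45, 188) [ 0.485  -0.2439  0.016 ]
```

Emit:
{"method": "servo_tool", "body": {"series": [[-0.4,0.1,0.1,0,0,-0.04,0],[-0.7,0.2,0.1,0,0,-0.08,0],[-1,0.3,0.1,0,0,-0.12,0],[-1,0.3,0.1,0,0,-0.161,0],[-1,0.3,0.1,0,0,-0.161,0]]}}

```text
time: 10.3
tool_pos: [0.4794, -0.3178, 0.209]
tcp_rot: [-2.503, -1.898, 0.0]
wrist_force: [1.3, -0.2, 0.3]
width: 1.0
grip_force: 0.0
```

Emit:
{"method": "servo_tool", "body": {"series": [[-0.31,0.08,-0.2,0,0,0,0],[-0.31,0.08,-0.5,0,0,0,0],[-0.31,0.08,-0.5,0,0,0,0],[-0.31,0.08,-0.5,0,0,0,0]]}}

```text
time: 10.7
tool_pos: [0.4353, -0.3066, 0.1338]
tcp_rot: [-2.499, -1.901, 0.0]
wrist_force: [0.7, -1.2, -0.2]
width: 0.999
grip_force: 0.0
```

```bash
python3 look.py w6.png cover_grip=.038
```

```text
[ 0.4353 -0.3066  0.1338] [-2.49947982e+00 -1.90138145e+00  1.14242759e-04]
cover_grip 0.81 [239. 319.] [ 0.4362 -0.3079  0.038 ]
```

View pics/w6.png

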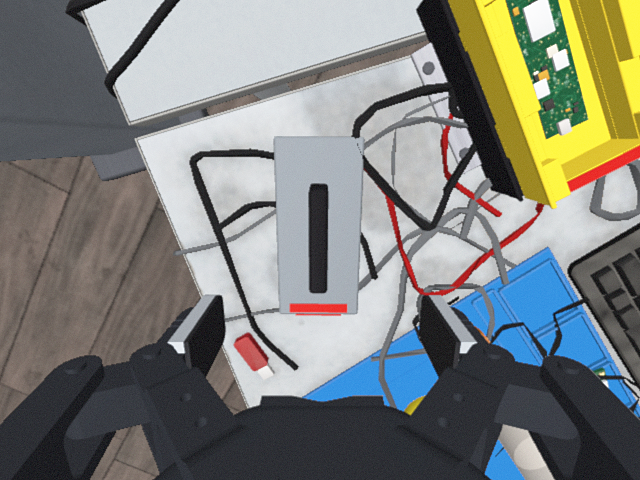

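The bar is centred between the fingers (row 239, column 319) and aligned. Descend and grip.

Emit:
{"method": "servo_tool", "body": {"series": [[0.006,-0.009,-0.25,0,0,0,0],[0.006,-0.009,-0.5,0,0,0,0],[0.006,-0.009,-0.68,0,0,0,0],[0.006,-0.009,-0.73,0,0,0,0.3],[0.006,-0.009,-0.73,0,0,0,0.6],[0.006,-0.009,-0.73,0,0,0,1],[0.006,-0.009,-0.73,0,0,0,1],[0.006,-0.009,-0.73,0,0,0,1],[0.006,-0.009,-0.73,0,0,0,1]], "newtons": 50}}

```text
time: 11.7
tool_pos: [0.4368, -0.3088, 0.0263]
tcp_rot: [2.499, 1.898, 0.001]
wrist_force: [-1.1, -0.9, 6.4]
width: 0.151
grip_force: 49.9
```

Emit:
{"method": "servo_tool", "body": {"series": [[0,0,0.3,0,0,0,1],[0,0,0.6,0,0,0,1],[0.1,0.05,1,0,0,0.04,1],[0.4,0.1,1,0,0,0.08,1],[0.7,0.15,1,0,0,0.12,1],[0.7,0.15,1,0,0,0.163,1],[0.7,0.15,1,0,0,0.163,1],[0.7,0.15,1,0,0,0.163,1]]}}

```text
time: 12.5
tool_pos: [0.5397, -0.285, 0.1737]
tcp_rot: [-1.942, -2.468, 0.001]
wrist_force: [0.2, -1.0, -1.6]
width: 0.148
grip_force: 50.1
```

```bash
python3 look.py w7.png tray_rim=.076 cover_grip=.19
```

```text
[ 0.5397 -0.285   0.1737] [-1.94207269e+00 -2.46750028e+00  6.89140855e-04]
tray_rim 0.94 [183. 423.] [ 0.6002 -0.227   0.076 ]
cover_grip 0.74 [308. 321.] [ 0.5388 -0.2819  0.19  ]
```

View pics/w7.png

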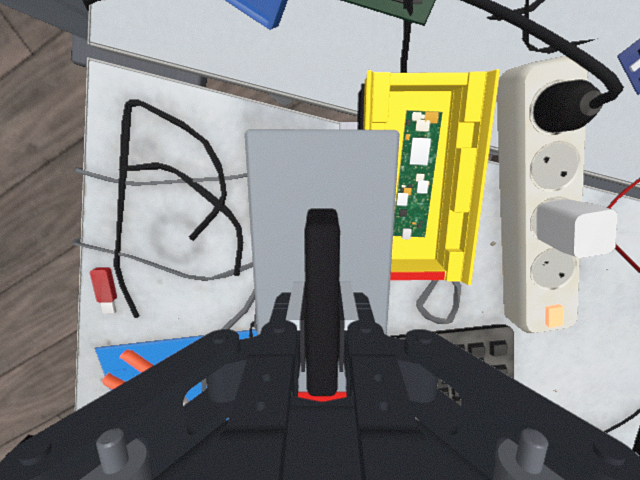

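I've now viewed more pictures than allowed by one, so I'll work from numbers only. The picture shows the cover held straight, with its far edge at row 130, columns 246–398. The tray is to the right, with its far edge at row 70, columns 370–499.

Run:
```python
from h import *
s=bot.read_state();t=s["tool_pos"];print(t)
a=ray("wrist",(130,246),.1634);b=ray("wrist",(130,398),.1634);d=b-a;h=np.degrees(np.arctan2(d[1],d[0]))+90
u=np.array([np.cos(np.radians(h)),np.sin(np.radians(h))]);c=((a+b)/2)[:2]-.075*u
print("cover",c.round(4),"w",np.linalg.norm(d),"head",h,"minus TCP",(c-t[:2]).round(4))
p=ray("wrist",(71,370),.083);q=ray("wrist",(70,499),.083);r=ray("wrist",(285,470),.083)
print(p.round(4),q.round(4),r.round(4),"w",np.linalg.norm(p-q),"len",np.linalg.norm(q-r))
e=q-r;h=np.degrees(np.arctan2(e[1],e[0]));u=np.array([np.cos(np.radians(h)),np.sin(np.radians(h))]);print("head",h)
print("tray c from +end",((p+q)/2)[:2]-.075*u, "from right side",((q+r)/2)[:2]-.043*np.array([u[1],-u[0]]))
# yellow edge detection refine
im=cv2.cvtColor(cv2.imread('pics/w7.png'),cv2.COLOR_BGR2HSV);y=cv2.inRange(im,(22,150,90),(35,255,255))
for col in(400,420,440,460,480): k=np.flatnonzero(y[:,col]);print(col,k[0],k[-1])
for row in(100,150,200,250): k=np.flatnonzero(y[row]);print(row,k[-1])
```

```text
[ 0.53944999 -0.28537848  0.17394733]
cover [ 0.5396 -0.2841] w 0.06664475359957074 head 103.59527936150093 minus TCP [0.0002 0.0013]
[ 0.5428 -0.1671  0.083 ] [ 0.6225 -0.1472  0.083 ] [ 0.6582 -0.2921  0.083 ] w 0.08216072106888674 len 0.14915959161529016
head 103.81656490838282
tray c from +end [ 0.6005835  -0.23000773] from right side [ 0.59858985 -0.22994012]
400 73 270
420 73 270
440 73 270
460 73 280
480 72 213
100 495
150 488
200 481
250 475
```

Emit:
{"method": "servo_tool", "body": {"series": [[0.2,0.16,0,0,0,0,1],[0.404,0.327,0,0,0,0,1],[0.404,0.327,-0.15,0,0,0,1],[0.404,0.327,-0.3,0,0,0,1],[0.404,0.327,-0.4,0,0,0,1],[0.404,0.327,-0.43,0,0,0,1],[0.404,0.327,-0.44,0,0,0,1]]}}

```text
time: 13.35
tool_pos: [0.6003, -0.2365, 0.1076]
tcp_rot: [-1.94, -2.469, 0.001]
wrist_force: [1.2, 0.7, -2.2]
width: 0.152
grip_force: 50.2
```

Emit:
{"method": "servo_tool", "body": {"series": [[0,0,-0.01,0,0,0,1],[0,0,-0.02,0,0,0,1],[0,0,-0.02,0,0,0,1]]}}

```text
time: 13.65
tool_pos: [0.6016, -0.2366, 0.1062]
tcp_rot: [1.939, 2.47, 0.001]
wrist_force: [-0.1, 0.8, -2.0]
width: 0.153
grip_force: 50.2
```

Emit:
{"method": "servo_tool", "body": {"series": [[0,0,-0.007,0,0,0,1],[0,0,-0.014,0,0,0,1],[0,0,-0.02,0,0,0,1],[0,0,-0.02,0,0,0,1]]}}

```text
time: 14.05
tool_pos: [0.6012, -0.2362, 0.1024]
tcp_rot: [1.939, 2.472, 0.0]
wrist_force: [-0.4, -0.3, -1.6]
width: 0.156
grip_force: 50.3
```

Emit:
{"method": "servo_tool", "body": {"series": [[0,0,-0.007,0,0,0,1],[0,0,-0.014,0,0,0,1],[0,0,-0.014,0,0,0,1]]}}

```text
time: 14.35
tool_pos: [0.6013, -0.2363, 0.1022]
tcp_rot: [1.939, 2.471, 0.0]
wrist_force: [-5.3, 1.4, 7.8]
width: 0.154
grip_force: 51.7
```

Contact is at the predicted rim height, so the lugs are riding on the rim. Slide toward +x.

Emit:
{"method": "servo_tool", "body": {"series": [[-0.009,0.0,0,0,0,0,1],[-0.0105,0.0065,0,0,0,0,1],[-0.012,0.013,0,0,0,0,1],[-0.0137,0.0194,0,0,0,0,1]]}}

```text
time: 14.75
tool_pos: [0.601, -0.2352, 0.1022]
tcp_rot: [1.935, 2.467, -0.0]
wrist_force: [1.0, -4.1, 6.2]
width: 0.154
grip_force: 51.3
```

Emit:
{"method": "servo_tool", "body": {"series": [[-0.0016,0.0065,0,0,0,0,1],[-0.0031,0.013,0,0,0,0,1]]}}

```text
time: 14.95
tool_pos: [0.6004, -0.2331, 0.102]
tcp_rot: [1.936, 2.467, -0.0]
wrist_force: [-0.1, -3.3, 2.0]
width: 0.152
grip_force: 50.8
```

Emit:
{"method": "servo_tool", "body": {"series": [[-0.0016,0.0065,-0.004,0,0,0,1],[-0.0031,0.013,-0.008,0,0,0,1],[-0.0031,0.013,-0.008,0,0,0,1]]}}

```text
time: 15.25
tool_pos: [0.597, -0.2287, 0.0974]
tcp_rot: [-1.937, -2.47, 0.001]
wrist_force: [0.7, -0.5, -2.8]
width: 0.153
grip_force: 50.2
```

Emit:
{"method": "servo_tool", "body": {"series": [[-0.0016,0.0065,-0.004,0,0,0,1],[-0.0031,0.013,-0.008,0,0,0,1],[-0.0031,0.013,-0.008,0,0,0,1]]}}

```text
time: 15.55
tool_pos: [0.5972, -0.2283, 0.0974]
tcp_rot: [1.938, 2.472, -0.003]
wrist_force: [-1.2, -4.7, -4.0]
width: 0.152
grip_force: 50.1
```

It's in the notches. Back 1.5 mm and press down.

Emit:
{"method": "servo_tool", "body": {"series": [[0.002,-0.01,-0.005,0,0,0,1],[0.002,-0.01,-0.013,0,0,0,1],[0.002,-0.01,-0.02,0,0,0,1],[0.002,-0.01,-0.026,0,0,0,1],[0.002,-0.01,-0.026,0,0,0,1]]}}

```text
time: 16.05
tool_pos: [0.598, -0.2285, 0.0944]
tcp_rot: [-1.939, -2.471, -0.001]
wrist_force: [-1.4, 2.3, 3.3]
width: 0.149
grip_force: 50.9
```

Bottomed at 0.094 m as predicted. Release and rise.

Emit:
{"method": "servo_tool", "body": {"series": [[0,0,-0.005,0,0,0,1],[0,0,0,0,0,0,0.7],[0,0,0,0,0,0,0.5],[0,0,0,0,0,0,0.5],[0,0,0,0,0,0,0.5]]}}

```text
time: 16.55
tool_pos: [0.598, -0.229, 0.0937]
tcp_rot: [1.939, 2.472, 0.0]
wrist_force: [0.6, -0.2, 0.4]
width: 0.501
grip_force: 0.0
```

Emit:
{"method": "servo_tool", "body": {"series": [[0,0,0.1,0,0,0,0.4],[0,0,0.3,0,0,0,0.2],[0,0,0.6,0,0,0,0],[0,-0.1,0.9,0,0,0,0],[0,-0.3,0.9,0,0,0,0],[0,-0.3,0.9,0,0,0,0]]}}

```text
time: 17.15
tool_pos: [0.5995, -0.2776, 0.2334]
tcp_rot: [1.937, 2.464, -0.0]
wrist_force: [0.5, 1.0, -0.2]
width: 1.004
grip_force: 0.0
```

Run:
```python
from h import *
s=bot.read_state();print(s["tool_pos"],s["wrist_force"])
snap("wrist","w9.png");snap("scene","s9.png")
# height from two-camera triangulation of the grip + trial of both hypotheses
for c in("wrist","scene"):
  for k in("cover_grip","tray_rim","tray_mid","cover"):
    for m in bot.mark_of(k,c)[:1]:
        rc=np.array(m["at"])*[480,640];print(k,c,round(m["score"],2),rc.round(),[ray(c,rc,z).round(4)[:2].tolist() for z in dict(cover_grip=(.106,.114),tray_rim=(.076,.084),tray_mid=(.058,.066),cover=(.068,.076))[k]])
im=cv2.imread('pics/w9.png');hsv=cv2.cvtColor(im,cv2.COLOR_BGR2HSV)
g=((hsv[...,1]<50)&(hsv[...,2]>100)).astype(np.uint8); y=cv2.inRange(hsv,(22,150,90),(35,255,255))
for r in(60,100,140,180,220):
    k=np.flatnonzero(y[r]);print(r,"yellow",k[0],k[-1],"gaps",[ (k[i],k[i+1]) for i in np.flatnonzero(np.diff(k)>25)]) if len(k) else print(r)
```

```text
[ 0.59948225 -0.27764773  0.23340079] [ 0.4635986   1.03201249 -0.24626868]
cover_grip wrist 0.95 [171. 331.] [[0.5933, -0.2245], [0.593, -0.2239]]
cover wrist 0.59 [167. 330.] [[0.5929, -0.2234], [0.5926, -0.2229]]
cover_grip scene 0.73 [218. 258.] [[0.6025, -0.2328], [0.5933, -0.2292]]
tray_rim scene 0.73 [232. 255.] [[0.5979, -0.2212], [0.5891, -0.2178]]
tray_mid scene 0.83 [238. 257.] [[0.5992, -0.2257], [0.5906, -0.2224]]
cover scene 0.91 [235. 257.] [[0.5962, -0.2231], [0.5875, -0.2197]]
60
100 yellow 284 386 gaps [(np.int64(291), np.int64(376))]
140 yellow 285 384 gaps [(np.int64(292), np.int64(374))]
180 yellow 287 382 gaps [(np.int64(293), np.int64(372))]
220 yellow 288 380 gaps [(np.int64(294), np.int64(371))]
```

```bash
python3 -c "
from workcell import bot
print(bot.finish_job())"
```

```text
the job is handed in; nothing more can be done
None
```

The yellow tray is seated in the black bottom tray and the grey cover is fully down on it, red end over red end. I judged both from contact forces and heights. I handed the job in at about 17 s and viewed 11 pictures, one over the limit of 10.

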